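# Isolate the analyser and check the spring gauge at its index clip

### The arm

A 7-joint arm with a two-finger parallel gripper is mounted at the origin on the work surface. World frame = base frame: x ahead of the robot, y to its left, z up, the work surface at z = 0. Lengths are in m, angles in degrees, forces in N, time in s.
With the tool pointing down it reaches from about 0.425 to 0.875 m from the base axis. Payload 4.7 kg.
Tool frame: the origin (TCP) lies midway between the tips of the shut fingers; the grasp point (between the pads) lies 19 mm behind it; z points along the fingers, y is the line along which they close (so a half turn about z gives the same grasp; the last joint's range is limited). The gripper opens to 87 mm and grips with 3 to 60 N. Pads are 19 mm wide; open, the fingers measure 117 mm over their backs; the gripper's body (75 mm by 190 mm) begins 51 mm behind the grasp point.
Start: joints at [-70.296, 18.392, -4.016, 83.108, 1.295, 78.541, -3.26], TCP at [0.211, 0.615, 0.223] pointing down, gripper open.
Joint ranges: [-163.93, 163.93], [-17.29, 119.83], [-79.2, 71.16], [3.27, 140.29], [-89.18, 269.18], [5.43, 117.66], [-154.24, 154.24]. Speed limits (degrees/s): [147.25, 147.25, 180, 180, 180, 180, 180].

### API

Orientations are given as [roll, pitch, yaw] about the fixed x, y, z axes, in that order (R = Rz(yaw) Ry(pitch) Rx(roll)).
In Python, from bench import readout, cams, env gives the robot as it stands. The module is installed in compiled form; this text tells all that it offers.
- The arm moves only by the tool step_arm, never from a script. Its argument "increments" is a list that holds one entry, the list of rows, each a list of 7 numbers: the opening, from 0 (shut) to 1 (fully open), then the shift along the tool's x, y, z normalised to -1 to 1, where 1 is 0.2 m, then the turn, a rotation vector about the tool's x, y, z normalised to -1 to 1, where 1 is 90 degrees. A call has 1 to 12 rows; each row is the pose to reach, as a shift and turn from the pose commanded when the call began, along the tool's axes at that moment; what a row does not reach only later rows make up. A row lasts 1/10 s, in which the tool goes at most 50 mm and 8.59 degrees, less where a joint would pass 70% of its speed; a pose out of reach is approached as far as the arm can. A call with a number of a shift or a turn outside -1 to 1 is refused whole. A call with a gripper value outside its range is refused whole. The fingers move at their own pace and stop on an object; the grip force is fixed at half the most. Time passes only in rows, so rows that repeat a pose let the fingers close. It gives the time, the measured TCP pose, the force, the opening and the grip force at its end, in the units of the state.
- readout.read_state(): the state, without advancing time (a new reading comes with each control period).
- cams.capture(name): name is "scene" or "top" or "wrist"; returns a dict with "color" (480x640x3 uint8, red, green, blue), "vertical_fov" (degrees; the focal length in pixels is half the picture's height over the tangent of half this angle, whatever the lens; pixels are square), "cx", "cy" (the principal point, pixels), "cam_to_world" (4x4, takes a point from camera to world coordinates); the wrist camera has in their place "mount" (4x4, takes a point from camera to tool coordinates, whose origin is the TCP and whose axes are the flange's). Camera axes: x right, y down, z forward; pixel columns grow to the right and rows downward; lengths in m; the calibration is good to about 2 mm. The wrist camera is an equidistant fisheye: a pixel r from the principal point sees the ray r / f radians off the axis. A picture is of the moment at which its call begins: read the wrist's pose just before it. There is no depth.
- env.close_job(): hands the job in; it is judged then, once.
The state is a dict: "time": time; "joints": joint angles; "qvel": joint speeds; "tau": joint torques, N m; "position": TCP position; "orientation": TCP orientation; "contact_force": force on the tool from outside, world axes, zero at the start; "moment": the same for the moment, N m; "grip_width": opening from 0.0 (shut) to 1.0 (fully open); "grasp_force": force on a finger pad.
Only numpy, scipy, OpenCV 4.12 (cv2) and the standard library are available. Lean on these libraries where they do the work, as an engineer would, in place of code of your own. Each camera call takes 0.05 s, during which the arm holds its last target. There are 200 camera calls.

### The job

Ready the analyser for its spring check: first turn its rotary isolator off (handle nose from the bar mark anticlockwise to its stop at the round stud mark). Then, reaching in under the clear guard, draw out the spring gauge that has the flat paddle grip until its pointer is level with the index clip, not well past it, hold it there for two seconds, and ease it gently back fully home without letting it snap back. Do not shift the clip, pull the ball-knob gauge or disturb anything else on the bench.

Things in the scene. Friction and masses are not known exactly. Their poses are not given: they have to be found in the camera images.
- isolator (a joint): rotary isolator handle, radians: 0 = on (its start), 1.047 = off (60 degrees anticlockwise seen from above); stops at both ends, stays where it is left, friction 0.10 N m. At 0.97 or more it counts as off
- iso_grip (a point): isolator handle: black upright bar, 56 mm long (its own x) x 14 mm thick (its own y) x 30 mm tall, with a small nose and a white line towards its own -x end, turning about the vertical through this point. The point is on the axis, 82 mm above the table, 12 mm below the bar's top; the round collar on the box's top is 61 mm above the table. Grip it across the 14 mm
- isolator_box: grey box fixed on the bench, 95 x 95 x 55 mm, origin under its centre; it carries the handle. On its top a white raised bar mark (on) and a white round stud mark (off) lie 41 mm from the axis, towards its own -x side: bar towards +y, stud towards -y. It stands at the left or right front of the table, the vortex mixer on the other side
- stand: fixed gauge stand; its own y runs along the gauges and is their drawing direction (+y, to the robot's left). Origin on the table, under the line of the gauges, which is at own x = 0. Base plate 150 x 520 x 12 mm, own x from -40 to +110 mm; two posts at own x = 98 mm, y = +-235 mm, carry the guard
- guard_edge (a point): middle of the lower front edge of the clear horizontal splash guard, 185 mm above the table; stand's axes. Plate 520 mm long, 5 mm thick, reaching 114 mm back from here; this edge is 4 mm nearer the robot than the gauges' line (own x = 0). No room for a gripper straight above a grip: come from the robot's side, the tool leaning back 30 to 40 degrees
- gauge: the paddle gauge, fixed on the stand, with the same axes as the stand; origin under it on the base plate, 12 mm above the table. White square housing 36 x 110 x 36 mm, own y from -60 to +50 mm, top 82 mm above the table, with a black slot and tick lines 10 mm apart on top. It is in the left or the right place on the stand; the ball-knob gauge is in the other, their origins 275 mm apart
- draw (a joint): how far the paddle gauge is drawn out, m: 0 = home (against its stop), at most 0.075; grows along the gauge's +y. A spring pulls it home: 2.7 N at home, 8.1 N at 0.06; it snaps back if let go. Mass 80 g
- paddle (a point): grip point of the grey paddle, an upright tab 26 mm (own x) x 14 mm (own y) x 58 mm tall: 100 mm above the table, 14 mm below its top. A 10 mm round steel stem joins it 64 mm above the table (room for fingertips down to 72 mm). At home its back face is 50 mm from the housing's end. Gauge's axes; grip it across the 14 mm, fingers before and behind it along the drawing direction
- pointer (a point): tip of the gauge's black pointer blade, 3 mm thick, on top of the housing, 92 mm above the table, on the robot's side of the slot; moves with the paddle, always 152 mm behind the paddle's centre along own y
- clip (a joint): place of the index clip along the housing, m: the value that draw has when pointer and clip are level; held by 2 N of friction
- clip_tip (a point): tip of the brass index clip's 3 mm blade, on top of the housing, on the far side of the slot; block 12 mm wide and tall. The pointer is level with it when both have the same own y (within 4 mm)
- draw2 (a joint): how far the ball-knob gauge is drawn out, m; stays home (0)
- ball (a point): centre of the 30 mm ball on a stalk of the other gauge (round aluminium housing 38 mm thick), 100 mm above the table; leave alone
- mixer: vortex mixer, fixed, 100 x 95 mm, 68 mm tall; origin under its centre; bystander. Tall fixed equipment elsewhere: analyser at the back right (beyond x = 0.63, y from -0.36 outward, 220 mm tall), microscope at the back left (beyond x = 0.57, y from 0.52 outward), pipette rack far left beside the robot (y from 0.53 outward)
- canister: loose white test-strip canister, 44 mm across, 100 mm tall, in front of the stand; origin under its centre; bystander
- dish: loose glass dish, 64 mm across, 16 mm tall, in front of the stand; bystander
- slide_box: loose slide box 82 x 32 x 30 mm, in front of the stand; bystander
- beaker: loose glass beaker, 60 mm across, 75 mm tall, standing on the base plate behind the gauges, under the guard; bystander
- vial: loose amber vial, 32 mm across, 60 mm tall, at the left of the stand; origin under its centre; bystander
- pipette: loose pipette lying at the left end of the stand, 215 mm long (along its own x), 24 mm thick; bystander
Mind the look-alikes: they are no part of the job. Leave any purple or yellow look-alike of the isolator_box alone.

How it is judged:
By the outcome, as a careful person would: the job done as asked, in the order asked, and still so for the second after the job is handed in, with the robot touching nothing.
It also fails if it takes over 64 s, if anything falls off the work surface, if the arm or the gripper's body presses on something with over 40 N, if the wrist force passes 120 N, or if a joint passes its speed limit or range.

## Working session

There is one attempt and no reset: what is moved stays moved. The work goes in short steps, Python scripts to look and compute and a tool call to move; the robot and the scene stay as the last step left them, time stands still between calls to the robot, and variables do not carry over. Pictures are saved under pics/ and viewed, at most 12 in all, crops included, and the job is handed in when it is done.

Besides the shell and the picture viewer there is one more tool, called after "Request:" as name(argument=value, ...), one argument or row to a line, values as JSON. step_arm: Moves the arm, as the interface text tells. Its arguments: {"type":"object","properties":{"increments":{"type":"array","items":{"type":"array","items":{"type":"array","items":{"type":"number"}}}}},"required":["increments"]}

```bash
mkdir -p pics; cat > h.py <<'E'
import numpy as np, cv2
from scipy.spatial.transform import Rotation as R
from bench import readout, cams, env
def snap(n,fn,crop=None,k=1):
    d=cams.capture(n); im=d["color"][:,:,::-1].copy()
    cv2.imwrite(f"pics/{fn}_full.png",im); save(im,fn,crop,k); np.save(f"pics/{fn}.npy",{q:v for q,v in d.items() if q!="color"},allow_pickle=True); return d
def save(im,fn,crop=None,k=1):
    if crop: x0,y0,x1,y1=crop; im=im[y0:y1,x0:x1]
    cv2.imwrite(f"pics/{fn}.png",cv2.resize(im,None,fx=k,fy=k,interpolation=cv2.INTER_CUBIC))
def ray(fn,u,v):
    d=np.load(f"pics/{fn}.npy",allow_pickle=True).item()
    f=240/np.tan(np.radians(d["vertical_fov"]/2)); T=np.array(d["cam_to_world"])
    r=T[:3,:3]@np.array([(u-d["cx"])/f,(v-d["cy"])/f,1]); return T[:3,3],r
def atz(fn,u,v,z):
    o,r=ray(fn,u,v); return o+r*(z-o[2])/r[2]
def proj(fn,p):
    d=np.load(f"pics/{fn}.npy",allow_pickle=True).item()
    f=240/np.tan(np.radians(d["vertical_fov"]/2)); T=np.array(d["cam_to_world"])
    c=T[:3,:3].T@(np.array(p)-T[:3,3]); return np.array([d["cx"]+f*c[0]/c[2],d["cy"]+f*c[1]/c[2]])
E
python3 - <<'E'
from h import *
for n in ("scene","top"):
    d=snap(n,n,k=1.25); print(n,d["vertical_fov"],d["cx"],d["cy"],np.round(d["cam_to_world"],3).tolist())
s=readout.read_state();print({k:np.round(v,3).tolist() for k,v in s.items()})
E
```

```text
scene 47.68427391151528 312.555698479698 233.67896932276096 [[-0.021, 0.731, -0.682, 1.376], [1.0, 0.013, -0.017, 0.112], [-0.004, -0.682, -0.731, 1.125], [0.0, 0.0, 0.0, 1.0]]
top 42.315154810699156 324.6200480367837 247.0784472638575 [[0.017, -0.993, 0.115, 0.321], [-1.0, -0.018, -0.006, 0.077], [0.009, -0.114, -0.993, 1.575], [0.0, 0.0, 0.0, 1.0]]
{'time': 0.1, 'joints': [-70.296, 18.434, -4.013, 83.166, 1.294, 78.54, -3.261], 'qvel': [-0.035, -0.027, 0.1, -0.086, -0.084, -0.096, -0.028], 'tau': [0.0, -49.257, -0.406, -31.34, -0.064, 0.039, 0.0], 'position': [0.21, 0.614, 0.222], 'orientation': [-179.905, 0.005, 161.102], 'contact_force': [0.7, -0.163, 0.946], 'moment': [-0.018, -0.014, 0.025], 'grasp_force': 0.0, 'grip_width': 0.998}
```

View pics/scene.png

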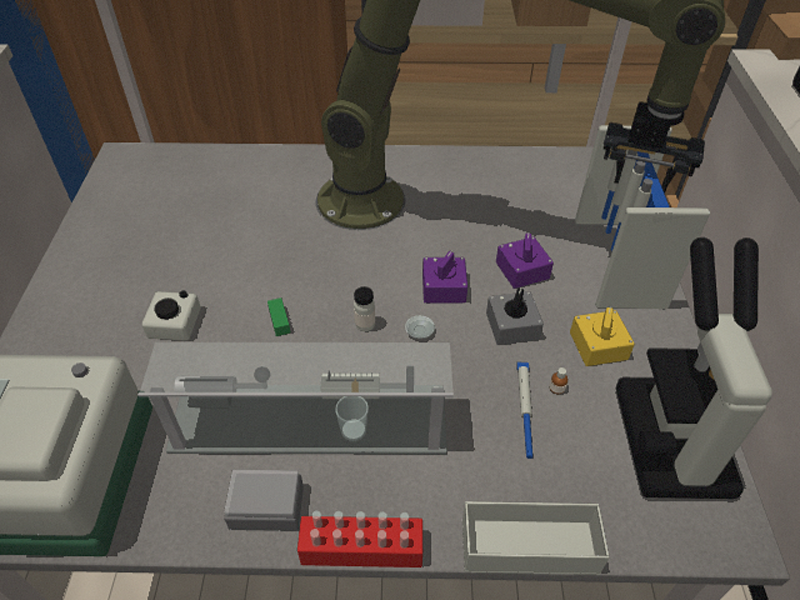

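View pics/top.png

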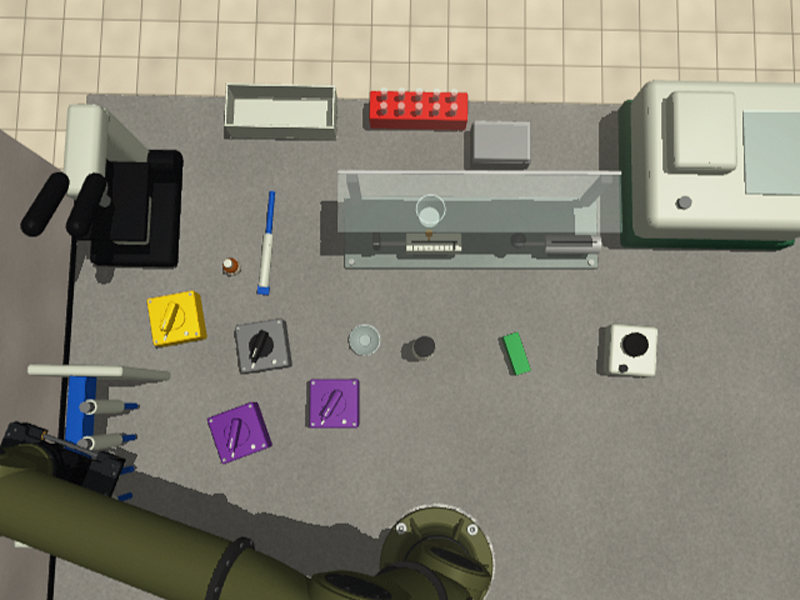

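The scene and top views show the grey isolator at about (263,346) of the 1.25x top view. The paddle gauge is in the left place, with its paddle at about (377,243) and its white housing spanning 405–462. The ball gauge is on the right. I'll enlarge these areas to get finer pixel positions.

```bash
python3 - <<'E'
from h import *
t=cv2.imread("pics/top_full.png"); s=cv2.imread("pics/scene_full.png")
def c(im,x0,y0,w,h,k): return cv2.resize(im[y0:y0+h,x0:x0+w],None,fx=k,fy=k,interpolation=cv2.INTER_CUBIC)
a=c(t,180,245,60,60,5); b=c(s,380,220,60,60,5)
g=c(t,270,175,100,50,6); 
A=np.zeros((600,600,3),np.uint8); A[:300,:300]=a; A[:300,300:]=b; A[300:]=g; cv2.imwrite("pics/z1.png",A)
g=c(s,240,280,110,60,7); cv2.imwrite("pics/z2.png",g)
E
```

```text
(no output)
```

View pics/z1.png

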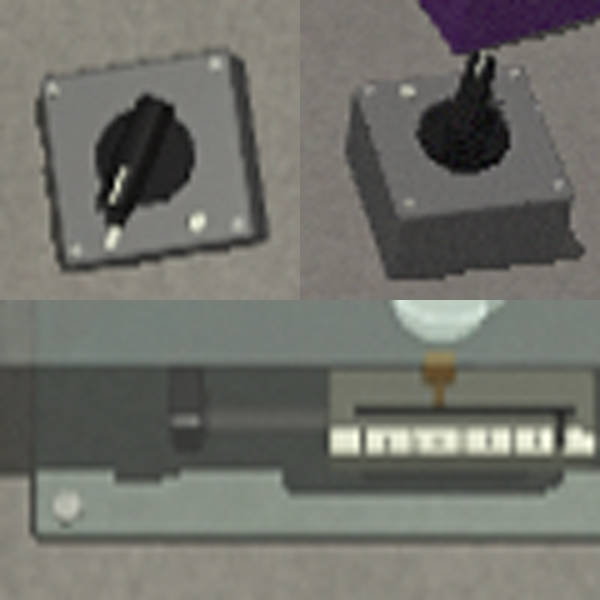

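View pics/z2.png

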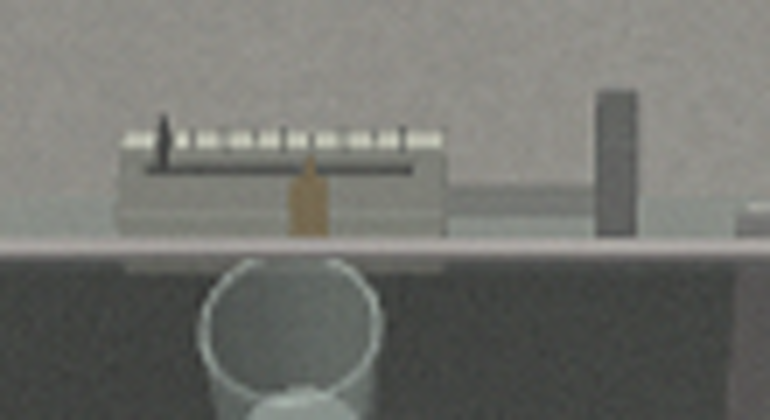

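The 5x/6x top crop shows these positions:
- Isolator screws at (52,89), (216,63), (240,226) and (75,250); bar mark at (112,238); stud at (197,220).
- Paddle top from x=168 to 205.
- Pointer near x=562 and clip blade near x=440.

The scene crop (7x) shows the pointer at x≈163, the clip tip at x≈310, and the paddle top from 597 to 638 at y≈92.

```bash
python3 - <<'E'
from h import *
np.set_printoptions(precision=4,suppress=True)
T=lambda u,v,z:atz("top",180+u/5-.5+.1,245+v/5-.5+.1,z)
G=lambda u,v,z:atz("top",270+u/6-.42,175+(v-300)/6-.42,z)
S=lambda u,v,z:atz("scene",240+u/7-.43,280+v/7-.43,z)
sc=np.array([T(*p,.055) for p in [(52,89),(216,63),(240,226),(75,250)]]);print("box centre",sc.mean(0), "sides",[np.linalg.norm(sc[i]-sc[i-1]) for i in range(4)])
print("box x-dir deg", [np.degrees(np.arctan2(*(sc[0]-sc[3])[[1,0]])),np.degrees(np.arctan2(*(sc[1]-sc[2])[[1,0]]))], "y:",[np.degrees(np.arctan2(*(sc[0]-sc[1])[[1,0]]))-90,np.degrees(np.arctan2(*(sc[3]-sc[2])[[1,0]]))-90])
c=sc.mean(0); b=T(112,238,.057);s=T(197,220,.057)
for q in(b,s):print("mark",q,np.linalg.norm((q-c)[:2]),np.degrees(np.arctan2(*(q-c)[[1,0]])))
print("collar top-img",T(146,152,.061))
print("scene screws",np.mean([atz("scene",380+(u-300)/5-.4,220+v/5-.4,.055) for u,v in [(369,90),(517,72),(559,185),(409,203)]],0))
print("paddle topcam L/R at z.114",G(168,400,.114),G(205,400,.114), "front top edge?",G(187,418,.114))
print("paddle scene",S(597,92,.114),S(638,92,.114))
print("housing top ends topcam",G(330,400,.082),G(595,400,.082))
print("housing scene",S(122,150,.082),S(443,150,.082))
print("pointer top",G(562,425,.092),"scene",S(163,118,.092))
print("clip top",G(440,405,.092),"scene",S(310,160,.092))
print("base plate corner/edge",G(33,538,.012),G(590,541,.012),"screw",G(67,505,.012))
# guard edge & base in top full
U=lambda u,v,z:atz("top",u/1.25,v/1.25,z)
print("guard front",U(338,233,.185),U(621,233,.185), "base right",U(597,268,.012), "left",U(345,268,.012))
for n,u,v,z in [("canister",423,346,.1),("dish",364,340,.016),("vial",230,266,.05),("slide",516,353,.03),("pip a",263,293,.012),("pip b",272,193,.012),("yellow",176,318,.055),("purple1",333,403,.055),("purple2",239,432,.055),("beaker",430,205,.08)]: print(n,U(u,v,z)[:2])
E
```

```text
box centre [0.4198 0.3499 0.055 ] sides [np.float64(0.0800092431885795), np.float64(0.08124952876815941), np.float64(0.08116575813612065), np.float64(0.08112653335063645)]
box x-dir deg [np.float64(10.464950601490035), np.float64(10.367485577648253)] y: [np.float64(10.127114518497066), np.float64(9.309817936444972)]
mark [0.3797 0.3645 0.057 ] 0.04266494136060114 160.04522814705763
mark [0.3892 0.3234 0.057 ] 0.04050177353027837 -139.0703922971938
collar top-img [0.4218 0.3488 0.061 ]
scene screws [0.421  0.3507 0.055 ]
paddle topcam L/R at z.114 [0.6229 0.1347 0.114 ] [0.6232 0.12   0.114 ] front top edge? [0.6157 0.127  0.114 ]
paddle scene [0.6192 0.1211 0.114 ] [0.619  0.1346 0.114 ]
housing top ends topcam [0.6308 0.0699 0.082 ] [ 0.6328 -0.0383  0.082 ]
housing scene [ 0.6225 -0.0382  0.082 ] [0.6205 0.0697 0.082 ]
pointer top [ 0.6202 -0.0243  0.092 ] scene [ 0.6163 -0.0242  0.092 ]
clip top [0.6275 0.0253 0.092 ] scene [0.6326 0.0261 0.092 ]
base plate corner/edge [0.5832 0.1948 0.012 ] [ 0.5863 -0.0422  0.012 ] screw [0.5977 0.1807 0.012 ]
guard front [0.6183 0.1941 0.185 ] [ 0.6282 -0.3234  0.185 ] base right [ 0.5925 -0.323   0.012 ] left [0.5828 0.1924 0.012 ]
canister [0.4204 0.0335]
dish [0.436 0.15 ]
vial [0.5762 0.4184]
slide [ 0.4144 -0.1545]
pip a [0.5283 0.3576]
pip b [0.7367 0.347 ]
yellow [0.4699 0.5188]
purple1 [0.3093 0.2056]
purple2 [0.2505 0.3858]
beaker [0.7004 0.0232]
```

```bash
cat >> h.py <<'E'
def plan(*tg):
    "targets: (pos, R) ; prints shift/turn of each from present pose"
    s=readout.read_state(); p=np.array(s["position"]); A=R.from_euler("xyz",s["orientation"],degrees=True)
    print("now",np.round(s["time"],2),np.round(p,4),np.round(s["orientation"],2),"F",np.round(s["contact_force"],1),"w",round(s["grip_width"],3),round(s["grasp_force"],1),"q",np.round(s["joints"],0))
    for q,B in tg:
        print("  ",np.round(A.inv().apply(np.array(q)-p)/.2,3),np.round((A.inv()*B).as_rotvec(degrees=True)/90,3))
def down(yaw): return R.from_euler("xyz",[180,0,yaw],degrees=True)
def lean(t,yaw=181.1): return down(yaw)*R.from_rotvec([0,-t,0],degrees=True)
E
python3 - <<'E'
from h import *
plan(([.21,.614,.31],down(160)),([.31,.48,.31],down(160)))
print(lean(40).as_matrix().round(3))
E
```

```text
now 0.1 [0.2104 0.6145 0.2216] [-179.91    0.    161.1 ] F [ 0.7 -0.2  0.9] w 0.998 0.0 q [-70.  18.  -4.  83.   1.  79.  -3.]
   [ 0.001 -0.004 -0.442] [-0.001  0.     0.012]
   [-0.689 -0.476 -0.441] [-0.001  0.     0.012]
[[-0.766 -0.019  0.643]
 [-0.015  1.     0.012]
 [-0.643  0.    -0.766]]
```

Request:
step_arm(
  increments=[
    [[1,0,0,-0.22,0,0,0.01],[1,0,0,-0.44,0,0,0.01],[1,-0.2,-0.15,-0.44,0,0,0.01],[1,-0.4,-0.28,-0.44,0,0,0.01],[1,-0.6,-0.42,-0.44,0,0,0.01],[1,-0.69,-0.48,-0.44,0,0,0.01],[1,-0.69,-0.48,-0.44,0,0,0.01]],
  ],
)

```text
time: 0.8
position: [0.3139, 0.4757, 0.3108]
orientation: [-180.0, 0.1, 159.8]
contact_force: [0.4, 0.8, -0.5]
grip_width: 1.003
grasp_force: 0.0
```

```bash
python3 - <<'E'
from h import *
plan(([.4205,.35,.2],down(160)),([.4205,.35,.12],down(160)))
E
```

```text
now 0.8 [0.3139 0.4757 0.3108] [-1.7997e+02  1.1000e-01  1.5976e+02] F [ 0.4  0.8 -0.5] w 1.003 0.0 q [-60.   7.   1.  87.  -0.  86.  11.]
   [-0.717 -0.405  0.556] [-0.     0.001 -0.003]
   [-0.716 -0.405  0.956] [-0.     0.001 -0.003]
```

Request:
step_arm(
  increments=[
    [[1,-0.2,-0.1,0,0,0,0],[1,-0.4,-0.23,0.2,0,0,0],[1,-0.6,-0.34,0.4,0,0,0],[1,-0.72,-0.405,0.6,0,0,0],[1,-0.72,-0.405,0.75,0,0,0],[1,-0.72,-0.405,0.75,0,0,0],[1,-0.72,-0.405,0.75,0,0,0]],
  ],
)

```text
time: 1.5
position: [0.4168, 0.3558, 0.1607]
orientation: [-180.0, -0.1, 160.3]
contact_force: [-0.2, 0.1, 1.3]
grip_width: 1.004
grasp_force: 0.0
```

```bash
python3 - <<'E'
from h import *
plan(([.4205,.35,.068],down(160)))
d=snap("wrist","w1",k=1.25); print(d["vertical_fov"],d["cx"],d["cy"],np.round(d["mount"],3).tolist())
E
```

```text
now 1.5 [0.4168 0.3558 0.1607] [-1.7995e+02 -8.0000e-02  1.6029e+02] F [-0.2  0.1  1.3] w 1.004 0.0 q [-50.   8.   8. 103.  -1.  69.  28.]
   [-0.028 -0.021  0.463] [-0.001 -0.001  0.003]
65.70646984690485 318.38227476841274 242.29931998034414 [[-0.0, -0.968, -0.25, 0.068], [1.0, -0.0, 0.001, 0.001], [-0.001, -0.25, 0.968, -0.162], [0.0, 0.0, 0.0, 1.0]]
```

View pics/w1.png

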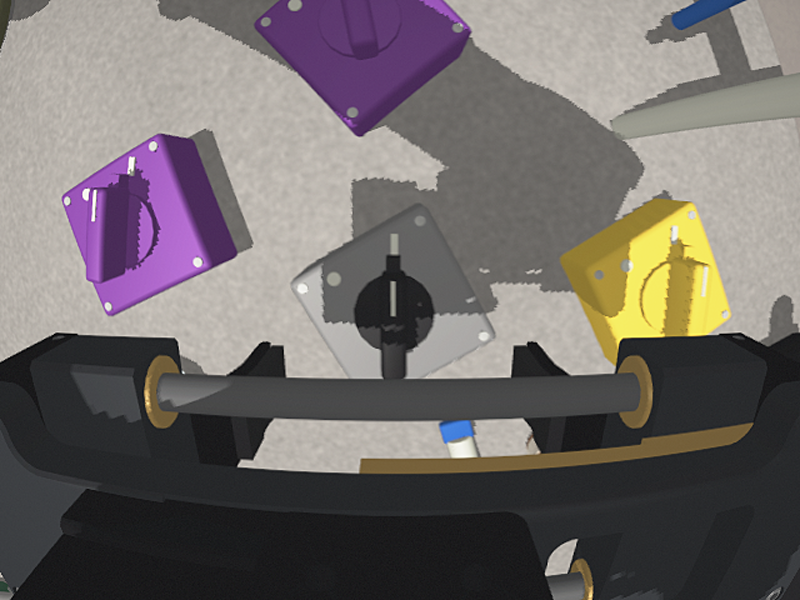

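The wrist view shows the grey handle between the fingers. Its nose is at (394,262), pointing at the bar mark at (394,243), so the yaw is right. I'll descend and grip.

Request:
step_arm(
  increments=[
    [[1,-0.02,-0.016,0.1,0,0,0],[1,-0.02,-0.016,0.2,0,0,0],[1,-0.02,-0.016,0.3,0,0,0],[1,-0.02,-0.016,0.4,0,0,0],[1,-0.02,-0.016,0.463,0,0,0],[1,-0.02,-0.016,0.463,0,0,0],[0,-0.02,-0.016,0.463,0,0,0],[0,-0.02,-0.016,0.463,0,0,0],[0,-0.02,-0.016,0.463,0,0,0],[0,-0.02,-0.016,0.463,0,0,0],[0,-0.02,-0.016,0.463,0,0,0],[0,-0.02,-0.016,0.463,0,0,0]],
  ],
)

```text
time: 2.75
position: [0.4208, 0.3501, 0.0682]
orientation: [180.0, 0.0, 160.2]
contact_force: [0.1, 0.3, -0.1]
grip_width: 0.538
grasp_force: 0.0
```

```bash
python3 - <<'E'
from h import *
plan(([.4205,.35,.068],down(160)),([.4205,.35,.068],down(220)))
E
```

```text
now 2.75 [0.4208 0.3501 0.0682] [1.7998e+02 1.0000e-02 1.6019e+02] F [ 0.1  0.3 -0.1] w 0.538 0.0 q [-50.  13.   8. 108.  -2.  58.  29.]
   [ 0.001 -0.001  0.001] [0.    0.    0.002]
   [ 0.001 -0.001  0.001] [ 0.     0.    -0.665]
```

Request:
step_arm(
  increments=[
    [[0,0,0,0,0,0,0],[0,0,0,0,0,0,0],[0,0,0,0,0,0,0],[0,0,0,0,0,0,0],[0,0,0,0,0,0,0],[0,0,0,0,0,0,0],[0,0,0,0,0,0,0]],
  ],
)

```text
time: 3.45
position: [0.421, 0.3509, 0.068]
orientation: [179.9, 0.0, 160.2]
contact_force: [2.5, 4.4, -3.1]
grip_width: 0.161
grasp_force: 30.0
```

Request:
step_arm(
  increments=[
    [[0,0,0,0,0,0,-0.06],[0,0,0,0,0,0,-0.12],[0,0,0,0,0,0,-0.18],[0,0,0,0,0,0,-0.24],[0,0,0,0,0,0,-0.3],[0,0,0,0,0,0,-0.36],[0,0,0,0,0,0,-0.42],[0,0,0,0,0,0,-0.48],[0,0,0,0,0,0,-0.54],[0,0,0,0,0,0,-0.6],[0,0,0,0,0,0,-0.64],[0,0,0,0,0,0,-0.66]],
  ],
)

```text
time: 4.65
position: [0.4212, 0.3502, 0.068]
orientation: [-180.0, 0.0, -140.3]
contact_force: [1.7, 1.8, -2.0]
grip_width: 0.161
grasp_force: 30.0
```

```bash
python3 - <<'E'
from h import *
plan(([.4205,.35,.068],down(220)))
print(readout.read_state()["moment"])
E
```

```text
now 4.65 [0.4212 0.3502 0.068 ] [-1.8000e+02  5.0000e-02 -1.4032e+02] F [ 1.7  1.8 -2. ] w 0.161 30.0 q [-44.  13.   1. 108.  -0.  58.  87.]
   [0.003 0.001 0.   ] [-0.     0.001 -0.004]
[ 0.51494069 -0.36857215 -0.13112488]
```

Request:
step_arm(
  increments=[
    [[0,0,0,0,0,0,-0.012],[0,0,0,0,0,0,-0.02],[0,0,0,0,0,0,-0.02],[0,0,0,0,0,0,-0.02]],
  ],
)

```text
time: 5.05
position: [0.4211, 0.3502, 0.068]
orientation: [180.0, 0.0, -138.7]
contact_force: [2.8, 2.5, -2.3]
grip_width: 0.162
grasp_force: 30.0
```

Request:
step_arm(
  increments=[
    [[1,0,0,0,0,0,-0.014],[1,0,0,0,0,0,-0.014],[1,0,0,0,0,0,-0.014],[1,0,0,0,0,0,-0.014],[1,0,0,-0.15,0,0,-0.014],[1,0,0,-0.35,0,0,-0.014],[1,0,0,-0.6,0,0,-0.014],[1,0,0,-0.85,0,0,-0.014],[1,0,0,-1,0,0,-0.014],[1,0,0,-1,0,0,-0.014]],
  ],
)

```text
time: 6.05
position: [0.4226, 0.3517, 0.2738]
orientation: [-180.0, 0.6, -137.3]
contact_force: [0.7, 1.6, 0.0]
grip_width: 0.959
grasp_force: 0.0
```

```bash
python3 - <<'E'
from h import *
plan(([.46,.25,.30],lean(0)),([.46,.145,.30],lean(30)))
snap("top","t2",(180,245,240,305),6)
E
```

```text
now 6.05 [0.4226 0.3517 0.2738] [-179.99    0.55 -137.33] F [0.7 1.6 0. ] w 0.959 0.0 q [-44.   5.   1.  94.  -0.  81.  90.]
   [ 0.206 -0.501 -0.133] [0.002 0.006 0.462]
   [ 0.562 -0.887 -0.136] [ 0.123 -0.313  0.45 ]
```

View pics/t2.png

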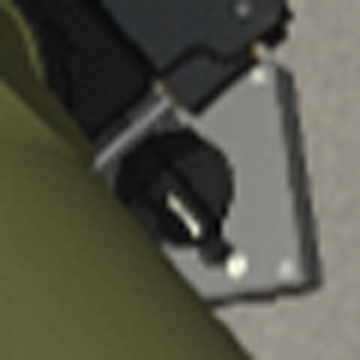

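The top view shows the nose pointing at the stud mark (236,265), so the isolator is off. Next is the paddle approach.

Request:
step_arm(
  increments=[
    [[0.5,0.1,-0.15,-0.05,0.02,-0.05,0.08],[0.5,0.18,-0.3,-0.1,0.04,-0.1,0.16],[0.5,0.26,-0.45,-0.14,0.06,-0.15,0.24],[0.5,0.35,-0.6,-0.14,0.08,-0.2,0.32],[0.5,0.45,-0.75,-0.14,0.1,-0.26,0.4],[0.5,0.56,-0.88,-0.14,0.12,-0.31,0.45],[0.5,0.56,-0.88,-0.14,0.12,-0.31,0.45],[0.5,0.56,-0.88,-0.14,0.12,-0.31,0.45]],
  ],
)

```text
time: 6.9
position: [0.4727, 0.1599, 0.2548]
orientation: [-178.4, 23.1, -176.3]
contact_force: [-0.3, 0.0, 1.4]
grip_width: 0.508
grasp_force: 0.0
```

```bash
python3 - <<'E'
from h import *
B=lean(40); F=np.array([.621,.1275,.100])+.019*B.as_matrix()[:,2]
plan((F-.13*B.as_matrix()[:,2],B),(F,B))
E
```

```text
now 6.9 [0.4727 0.1599 0.2548] [-178.4    23.11 -176.35] F [-0.3  0.   1.4] w 0.508 0.0 q [-20. -17.  -9. 118.  10.  58.  61.]
   [-0.206 -0.18   0.473] [-0.003 -0.187  0.027]
   [-0.395 -0.181  1.095] [-0.003 -0.187  0.027]
```

Request:
step_arm(
  increments=[
    [[0.5,-0.1,-0.09,0.2,0,-0.06,0.015],[0.5,-0.2,-0.18,0.4,0,-0.12,0.027],[0.5,-0.206,-0.18,0.473,0,-0.187,0.027],[0.5,-0.206,-0.18,0.473,0,-0.187,0.027],[0.5,-0.206,-0.18,0.473,0,-0.187,0.027]],
  ],
)

```text
time: 7.4
position: [0.5489, 0.135, 0.1889]
orientation: [-179.0, 40.3, -177.6]
contact_force: [-0.4, 0.9, 1.3]
grip_width: 0.501
grasp_force: 0.0
```

```bash
python3 - <<'E'
from h import *
for t in (40,36):
    B=lean(t); F=np.array([.621,.1275,.100])+.019*B.as_matrix()[:,2]
    plan((F-.06*B.as_matrix()[:,2],B),(F,B))
E
```

```text
now 7.4 [0.5489 0.135  0.1889] [-179.03   40.28 -177.6 ] F [-0.4  0.9  1.3] w 0.501 0.0 q [-10. -15. -15. 131.  26.  28.  47.]
   [ 0.013 -0.043  0.367] [-0.001  0.003  0.011]
   [ 0.014 -0.042  0.667] [-0.001  0.003  0.011]
now 7.4 [0.5489 0.135  0.1889] [-179.03   40.28 -177.6 ] F [-0.4  0.9  1.3] w 0.501 0.0 q [-10. -15. -15. 131.  26.  28.  47.]
   [-0.001 -0.043  0.367] [-0.002  0.048  0.011]
   [ 0.021 -0.042  0.666] [-0.002  0.048  0.011]
```

Request:
step_arm(
  increments=[
    [[0.5,0.013,-0.043,0.05,0,0.003,0.011],[0.5,0.013,-0.043,0.12,0,0.003,0.011],[0.5,0.013,-0.043,0.19,0,0.003,0.011],[0.5,0.013,-0.043,0.26,0,0.003,0.011],[0.5,0.013,-0.043,0.3,0,0.003,0.011],[0.5,0.013,-0.043,0.3,0,0.003,0.011],[0.5,0.013,-0.043,0.3,0,0.003,0.011]],
  ],
)

```text
time: 8.1
position: [0.5882, 0.1274, 0.1441]
orientation: [180.0, 40.3, -179.1]
contact_force: [0.3, 0.3, 0.3]
grip_width: 0.504
grasp_force: 0.0
```

```bash
python3 - <<'E'
from h import *
B=lean(40); F=np.array([.621,.1275,.100])+.019*B.as_matrix()[:,2]
plan((F,B))
d=snap("wrist","w2",(100,150,540,480),1.8)
E
```

```text
now 8.1 [0.5882 0.1274 0.1441] [ 179.96   40.29 -179.07] F [0.3 0.3 0.3] w 0.504 0.0 q [ -6.  -6. -17. 130.  36.  21.  38.]
   [ 0.018 -0.002  0.369] [-0.001  0.003 -0.001]
```

View pics/w2.png

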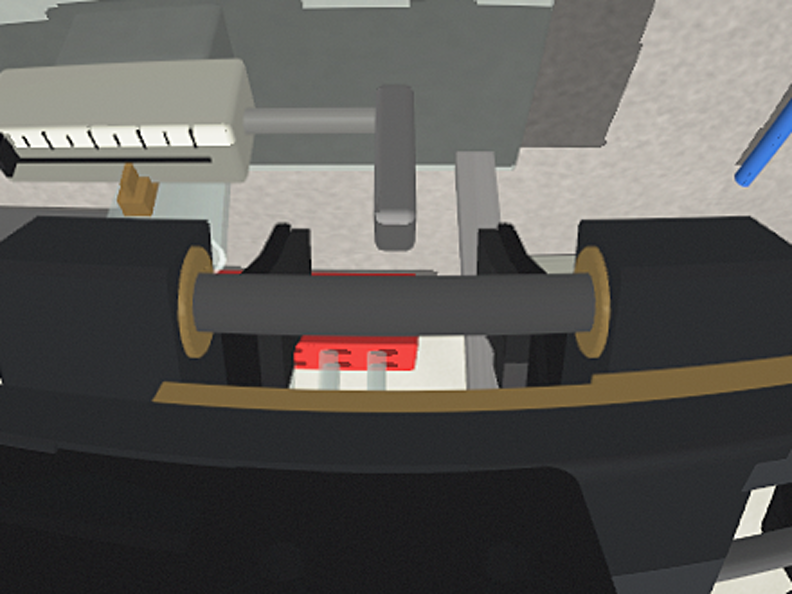

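The paddle at (395,90–245) is centred between the fingers at (300) and (490). I'll move in along the tool axis.

Request:
step_arm(
  increments=[
    [[0.5,0.018,-0.002,0.06,0,0.003,0],[0.5,0.018,-0.002,0.12,0,0.003,0],[0.5,0.018,-0.002,0.18,0,0.003,0],[0.5,0.018,-0.002,0.24,0,0.003,0],[0.5,0.018,-0.002,0.29,0,0.003,0],[0.5,0.018,-0.002,0.34,0,0.003,0],[0.5,0.018,-0.002,0.365,0,0.003,0],[0.5,0.018,-0.002,0.365,0,0.003,0],[0.5,0.018,-0.002,0.365,0,0.003,0]],
  ],
)

```text
time: 9.05
position: [0.6317, 0.128, 0.0854]
orientation: [-180.0, 40.0, -179.0]
contact_force: [0.2, 0.1, 0.3]
grip_width: 0.498
grasp_force: 0.0
```

Request:
step_arm(
  increments=[
    [[0,0,0,0,0,0,0],[0,0,0,0,0,0,0],[0,0,0,0,0,0,0],[0,0,0,0,0,0,0],[0,0,0,0,0,0,0],[0,0,0,0,0,0,0],[0,0,0,0,0,0,0]],
  ],
)

```text
time: 9.75
position: [0.6315, 0.1285, 0.085]
orientation: [180.0, 40.0, -179.0]
contact_force: [-1.7, 1.7, 0.9]
grip_width: 0.157
grasp_force: 30.0
```

```bash
python3 - <<'E'
from h import *
s=readout.read_state(); p=np.array(s["position"]); yd=np.array([-np.sin(np.radians(1.1)),np.cos(np.radians(1.1)),0])
B=lean(40); F=np.array([.621,.1275,.100])+.019*B.as_matrix()[:,2]
plan((F,B),(p+.05*yd,B))
E
```

```text
now 9.75 [0.6315 0.1285 0.085 ] [ 179.98   39.98 -178.96] F [-1.7  1.7  0.9] w 0.157 30.0 q [ -5.   5. -17. 128.  58.  17.  18.]
   [-0.008 -0.004  0.004] [-0. -0. -0.]
   [ 0.    0.25 -0.  ] [-0. -0. -0.]
```

Request:
step_arm(
  increments=[
    [[0,0,0.02,0,0,0,0],[0,0,0.04,0,0,0,0],[0,0,0.06,0,0,0,0],[0,0,0.08,0,0,0,0],[0,0,0.1,0,0,0,0],[0,0,0.12,0,0,0,0],[0,0,0.14,0,0,0,0],[0,0,0.16,0,0,0,0],[0,0,0.18,0,0,0,0],[0,0,0.2,0,0,0,0],[0,0,0.22,0,0,0,0],[0,0,0.22,0,0,0,0]],
  ],
)

```text
time: 10.95
position: [0.6308, 0.1687, 0.0849]
orientation: [-179.7, 39.9, -179.1]
contact_force: [-7.4, -6.3, 7.5]
grip_width: 0.157
grasp_force: 30.0
```

```bash
python3 - <<'E'
from h import *
plan()
snap("scene","s3",(240,280,340,330),8)
E
```

```text
now 10.95 [0.6308 0.1687 0.0849] [-179.71   39.95 -179.1 ] F [-7.4 -6.3  7.5] w 0.157 30.0 q [ -9.   7. -18. 126.  62.  21.  11.]
```

View pics/s3.png

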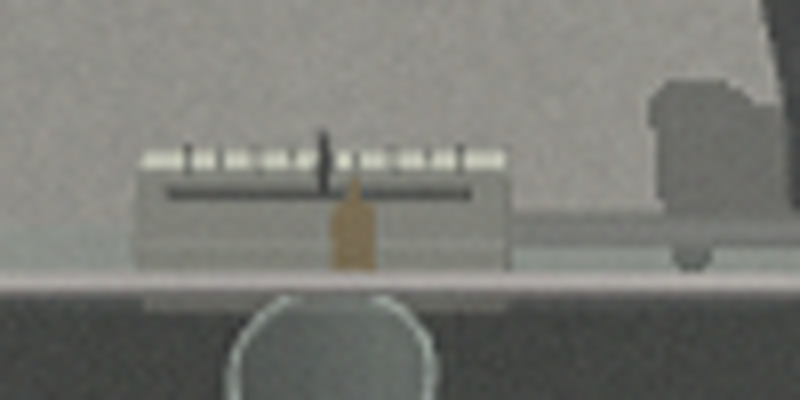

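The pointer is at x≈324 and the clip tip at x≈354 in the 8x crop. I'll convert both to millimetres.

```bash
python3 - <<'E'
from h import *
S=lambda u,v,z:atz("scene",240+u/8-.44,280+v/8-.44,z)
yd=np.array([-np.sin(np.radians(1.1)),np.cos(np.radians(1.1)),0])
a=S(324,132,.092);b=S(354,180,.092);print(a,b,(b-a)@yd)
E
```

```text
[0.61448865 0.01611234 0.092     ] [0.63156061 0.02591533 0.092     ] 0.009473444423868493
```

Request:
step_arm(
  increments=[
    [[0,0,0.01,0,0,0,0],[0,0,0.02,0,0,0,0],[0,0,0.03,0,0,0,0],[0,0,0.04,0,0,0,0],[0,0,0.04,0,0,0,0],[0,0,0.04,0,0,0,0]],
  ],
)

```text
time: 11.6
position: [0.6307, 0.1758, 0.0849]
orientation: [-179.7, 39.9, -179.1]
contact_force: [-7.4, -7.3, 7.5]
grip_width: 0.156
grasp_force: 30.0
```

```bash
python3 - <<'E'
from h import *
plan()
snap("scene","s4",(260,290,310,320),14)
E
```

```text
now 11.6 [0.6307 0.1758 0.0849] [-179.67   39.95 -179.14] F [-7.4 -7.3  7.5] w 0.156 30.0 q [ -9.   7. -19. 126.  62.  22.  10.]
```

View pics/s4.png

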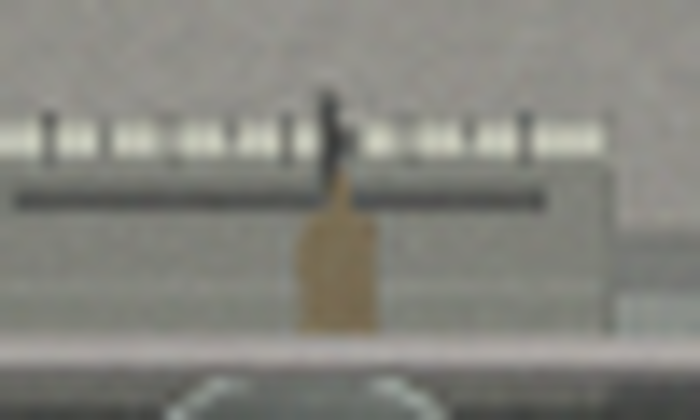

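The pointer at x≈328 is about 2 mm short of the clip at x≈340. I'll add about 2 mm, then hold.

Request:
step_arm(
  increments=[
    [[0,0,0.006,0,0,0,0],[0,0,0.012,0,0,0,0],[0,0,0.012,0,0,0,0],[0,0,0.012,0,0,0,0],[0,0,0.012,0,0,0,0],[0,0,0.012,0,0,0,0],[0,0,0.012,0,0,0,0],[0,0,0.012,0,0,0,0],[0,0,0.012,0,0,0,0],[0,0,0.012,0,0,0,0],[0,0,0.012,0,0,0,0],[0,0,0.012,0,0,0,0]],
  ],
)

```text
time: 12.85
position: [0.6307, 0.178, 0.0849]
orientation: [-179.7, 40.0, -179.1]
contact_force: [-7.4, -7.7, 7.3]
grip_width: 0.159
grasp_force: 30.0
```

Request:
step_arm(
  increments=[
    [[0,0,0,0,0,0,0],[0,0,0,0,0,0,0],[0,0,0,0,0,0,0],[0,0,0,0,0,0,0],[0,0,0,0,0,0,0],[0,0,0,0,0,0,0],[0,0,0,0,0,0,0],[0,0,0,0,0,0,0],[0,0,0,0,0,0,0],[0,0,0,0,0,0,0],[0,0,0,0,0,0,0],[0,0,0,0,0,0,0]],
  ],
)

```text
time: 14.05
position: [0.6307, 0.178, 0.0849]
orientation: [-179.7, 40.0, -179.1]
contact_force: [-8.2, -6.7, 9.1]
grip_width: 0.152
grasp_force: 30.0
```

```bash
python3 - <<'E'
from h import *
plan()
snap("scene","s5",(260,290,310,320),14)
E
```

```text
now 14.05 [0.6307 0.178  0.0849] [-179.66   39.95 -179.15] F [-8.2 -6.7  9.1] w 0.152 30.0 q [-10.   7. -19. 125.  62.  22.   9.]
```

View pics/s5.png

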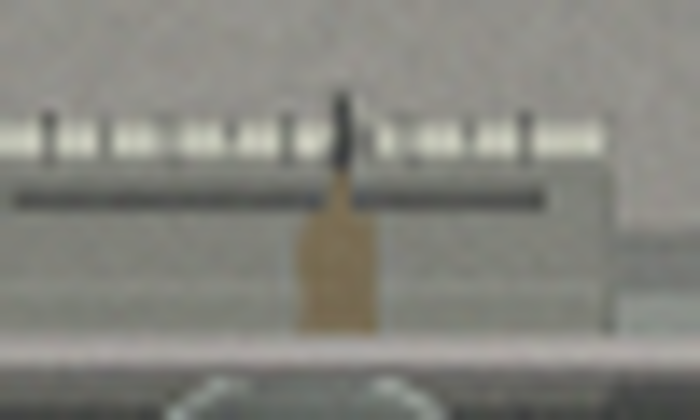

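The pointer (342) is level with the clip (340). I'll hold a little longer, then ease it back.

Request:
step_arm(
  increments=[
    [[0,0,0,0,0,0,0],[0,0,0,0,0,0,0],[0,0,0,0,0,0,0],[0,0,0,0,0,0,0],[0,0,0,0,0,0,0],[0,0,0,0,0,0,0],[0,0,0,0,0,0,0]],
  ],
)

```text
time: 14.8
position: [0.6307, 0.178, 0.0849]
orientation: [-179.7, 39.9, -179.1]
contact_force: [-7.5, -7.1, 9.3]
grip_width: 0.159
grasp_force: 30.0
```

Request:
step_arm(
  increments=[
    [[0,0,-0.01,0,0,0,0],[0,0,-0.025,0,0,0,0],[0,0,-0.04,0,0,0,0],[0,0,-0.055,0,0,0,0],[0,0,-0.07,0,0,0,0],[0,0,-0.085,0,0,0,0],[0,0,-0.1,0,0,0,0],[0,0,-0.115,0,0,0,0],[0,0,-0.13,0,0,0,0],[0,0,-0.145,0,0,0,0],[0,0,-0.16,0,0,0,0],[0,0,-0.17,0,0,0,0]],
  ],
)

```text
time: 16.0
position: [0.6312, 0.1454, 0.0849]
orientation: [-179.8, 40.0, -179.1]
contact_force: [-5.6, -4.3, 6.1]
grip_width: 0.157
grasp_force: 30.0
```

Request:
step_arm(
  increments=[
    [[0,0,-0.01,0,0,0,0],[0,0,-0.02,0,0,0,0],[0,0,-0.03,0,0,0,0],[0,0,-0.04,0,0,0,0],[0,0,-0.05,0,0,0,0],[0,0,-0.06,0,0,0,0],[0,0,-0.07,0,0,0,0],[0,0,-0.08,0,0,0,0],[0,0,-0.088,0,0,0,0],[0,0,-0.096,0,0,0,0],[0,0,-0.102,0,0,0,0],[0,0,-0.102,0,0,0,0]],
  ],
)

```text
time: 17.2
position: [0.6315, 0.1285, 0.085]
orientation: [180.0, 40.0, -179.0]
contact_force: [-3.5, -0.4, 4.2]
grip_width: 0.155
grasp_force: 30.0
```

```bash
python3 - <<'E'
from h import *
plan()
E
```

```text
now 17.2 [0.6315 0.1285 0.085 ] [ 179.96   39.98 -178.96] F [-3.5 -0.4  4.2] w 0.155 30.0 q [ -5.   5. -17. 128.  58.  17.  18.]
```

Request:
step_arm(
  increments=[
    [[0,0,-0.004,0,0,0,0],[0,0,-0.008,0,0,0,0],[0,0,-0.012,0,0,0,0],[0,0,-0.012,0,0,0,0],[0,0,-0.012,0,0,0,0]],
  ],
)

```text
time: 17.7
position: [0.6315, 0.1284, 0.0849]
orientation: [179.8, 40.0, -178.9]
contact_force: [-1.0, 4.8, 0.8]
grip_width: 0.159
grasp_force: 30.0
```

It's firmly against the home stop. I'll release and back out.

Request:
step_arm(
  increments=[
    [[0.5,0,0.01,0,0,0,0],[0.5,0,0.01,0,0,0,0],[0.5,0,0.01,0,0,0,0],[0.5,0,0.01,0,0,0,0],[0.5,0,0.01,0,0,0,0],[0.5,0,0.01,0,0,0,0]],
  ],
)

```text
time: 18.3
position: [0.6315, 0.1271, 0.0848]
orientation: [-180.0, 40.0, -179.0]
contact_force: [0.7, 0.2, 0.2]
grip_width: 0.491
grasp_force: 0.0
```

Request:
step_arm(
  increments=[
    [[0.5,0,0,-0.05,0,0,0],[0.5,0,0,-0.12,0,0,0],[0.5,0,0,-0.2,0,0,0],[0.5,0,0,-0.3,0,0,0],[0.5,0,0,-0.4,0,0,0],[0.5,0,0,-0.5,0,0,0],[0.5,0,0,-0.6,0,0,0],[0.5,0,0,-0.6,0,0,0],[0.5,0,0,-0.6,0,0,0],[0.5,0,0,-0.6,0,0,0]],
  ],
)

```text
time: 19.3
position: [0.5544, 0.1258, 0.1758]
orientation: [-180.0, 39.9, -179.0]
contact_force: [-0.0, 0.1, 1.1]
grip_width: 0.498
grasp_force: 0.0
```

```bash
python3 - <<'E'
from h import *
plan()
d=snap("scene","s6"); f=d["color"][:,:,::-1]
t=snap("top","t6")["color"][:,:,::-1]
r=lambda a,k:cv2.resize(a,None,fx=k,fy=k,interpolation=cv2.INTER_CUBIC)
A=np.zeros((600,800,3),np.uint8); A[:300,:400]=r(f[170:380,120:500],1)[:0].shape and r(f[140:380,110:430],1.25); A[:300,400:]=r(t[120:360,170:490],1.25)
A[300:]=r(f[280:322,240:352],800/112)[:300]
cv2.imwrite("pics/z6.png",A)
E
```

```text
now 19.3 [0.5544 0.1258 0.1758] [-179.95   39.89 -178.98] F [-0.   0.1  1.1] w 0.498 0.0 q [ -7. -14. -16. 132.  26.  26.  47.]
```

View pics/z6.png

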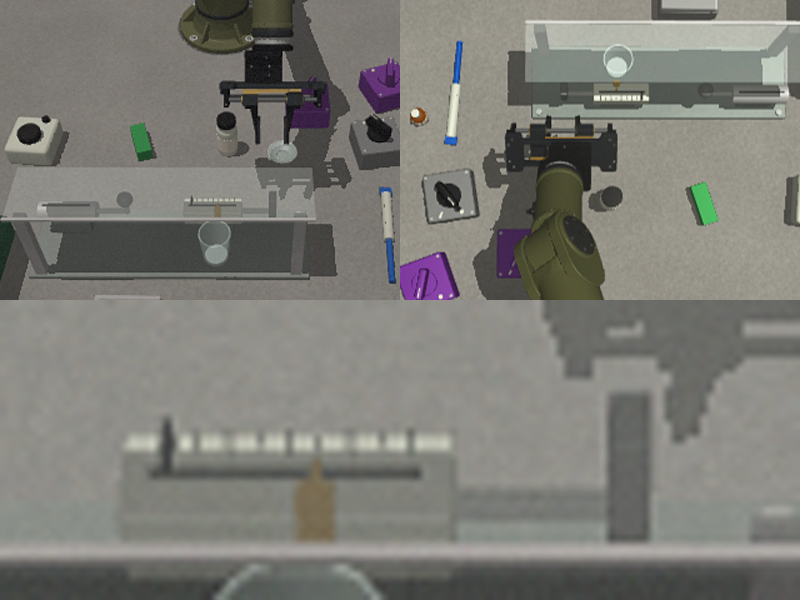

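The gauge is back home: the pointer is at the same pixel as at the start, the clip has not moved, and the isolator nose is at the stud. The bystanders are where they were and the gripper is clear, so I'm handing in.

```bash
python3 -c "
from bench import env
print(env.close_job())"
```

```text
the job is handed in; nothing more can be done
None
```

The job is done and handed in at about 19 s, though no verdict was returned: the isolator is off at its stop, and the paddle gauge was drawn level with the clip, held there for over 2 s, and eased fully home with nothing else disturbed.

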